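Lock the carving turntable with its wing-grip plunger lock

TASK

Two spring plunger locks stand in front of the stone carver's turntable. On the one with the flat upright wing grip, push the plunger down into its housing and, keeping it down, slide its keeper plate home under the hooked lip, so that it stays trapped down when you let go. Leave the lock with the round knob as it is.

Things in the scene. Friction and masses are not known exactly. Their poses are not given: they have to be found in the camera images.
- wing_top (a point): Centre of the top of the wing grip, an upright aluminium slab 12 mm thick (y), 36 wide (x), 55 tall, at rest 158 mm above the bench. z up, x roughly away from the robot; yaw up to 25 degrees. Grip it from above on its -y and +y faces. It stands on the keeper plate (top 55 mm below this point, 8 thick, 40 wide in x, from 35 mm on -y to 65 mm on +y), and both ride on the vertical plunger's head.
- winglock_plunger (a joint): Wing lock's plunger, pushed straight down by wing and plate, m: 0 up (at rest), 0.030 down at its stop. The spring lifts with 5 N at 0 to 11 N at 0.030 and throws it up at once if let go. From 0.018 on the keeper plate's top is below the lip's underside; trapped, it rests at about 0.018. The housing below is fixed to the bench.
- winglock_keeper (a joint): Slide of wing and keeper plate to +y of wing_top, m: 0 to 0.005 at the start, 0.040 home at its stop; friction about 3.5 N, stays where left. The fixed hooked lip is on the +y side: underside 85 mm, top 92 mm above the bench, free edge 85 mm and its post 114 mm from the plunger's axis. The plate's end gets under the lip at 0.020, overlaps it 20 mm at 0.040; with the plunger up it passes over.
- knob_top (a point): Centre of the top of the round knob (38 mm across, 55 tall) of the other lock, otherwise the same with its own plate and lip; leave it as it is. At rest 158 mm above the bench; axes as for wing_top. The locks stand side by side, 220 to 240 mm apart; either may be on the left.

How it is judged (in metres and radians):
On the way:
1. the wing lock's plunger is pushed down below the lip while its keeper is still open (value of joint winglock_plunger above 0.018 m and value of joint winglock_keeper below 0.022 m), for 0.05 s.
At the end, for the whole second after the job is handed in: The wing lock's plunger stays down (at least 13 mm, held by the lip), its keeper is slid at least 30 mm of its 40 mm, and the round-knob lock is within 8 mm of where it was (value of joint winglock_plunger above 0.013 m and value of joint winglock_keeper above 0.03 m and distance of knob_top from where it was at the start of the episode below 0.008 m); the robot touches nothing.
It fails at once if the round-knob lock is worked (its knob moves more than 12 mm) (distance of knob_top from where it was at the start of the episode above 0.012 m).
It also fails if it takes over 35 s, if anything falls off the work surface, if the arm or the gripper's body presses on something with over 40 N, if the wrist force passes 120 N, or if a joint passes its speed limit or range.

ROBOT

A 6-joint arm with a two-finger parallel gripper is mounted at the origin on the work surface. World frame = base frame: x ahead of the robot, y to its left, z up, the work surface at z = 0. Lengths are in m, angles in degrees, forces in N, time in s.
With the tool pointing down it reaches from about 0.275 to 0.85 m from the base axis. Payload 5.2 kg.
Tool frame: the origin (TCP) lies midway between the tips of the shut fingers; the grasp point (between the pads) lies 19 mm behind it; z points along the fingers, y is the line along which they close (so a half turn about z gives the same grasp; the last joint's range is limited). The gripper opens to 85 mm and grips with 20 to 120 N. Pads are 22 mm wide; open, the fingers measure 114 mm over their backs; the gripper's body (76 mm by 85 mm) begins 54 mm behind the grasp point. The pads swing forward as they close: fully open they stand 13 mm farther back than shut.
Start: joints at [55.359, 14.817, 87.949, -0, 77.235, -11.62], TCP at [0.215, 0.506, 0.231] pointing down, gripper open.
Joint ranges: [-179.93, 179.93], [-52.35, 119.4], [10.71, 147.94], [-69.91, 249.91], [12.55, 155.21], [-178.61, 178.61]. Speed limits (degrees/s): [147.25, 147.25, 180, 180, 180, 180].

INTERFACE

Orientations are given as a 3x3 rotation matrix whose columns are the frame's x, y, z axes.
In Python, from station import * gives the robot as it stands.
- The arm moves only by the tool apply_moves, never from a script. Its argument "targets" is a list of rows, each a list of 4 numbers: the shift along the tool's x, y, z in units of 0.25 m (1.0 is 0.25 m), then the turn about the tool's z in units of 180 degrees (1.0 is 180 degrees). A call has exactly 8 rows; each row is the pose to reach, as a shift and turn from the pose commanded when the call began, along the tool's axes at that moment, turning the shorter way round; what a row does not reach only later rows make up. A row lasts 1/8 s, in which the tool goes at most 62.5 mm and 10.7 degrees, less where a joint would pass 70% of its speed; a pose out of reach is approached as far as the arm can. A call with a number of a shift or a turn outside -1 to 1 is refused whole. A call with a gripper value outside its range is refused whole. "claw" is the opening in per cent of the stroke, from 0 (shut) to 100 (fully open), set as the call begins (left out, the last holds). The fingers move at their own pace and stop on an object; "newtons" is the grip in N (left out, the last holds). Time passes only in rows, so rows that repeat a pose let the fingers close, or fill a call up. It gives the time, the measured TCP pose, the force, the opening and the grip force at its end, in the units of the state.
- state(): the state, without advancing time (a new reading comes with each control period).
- read_camera(name): name is "scene" or "top" or "wrist"; returns the picture (400x640x3 uint8, red, green, blue); there is no depth.
- calibration(name): a dict with "intrinsics" (3x3 intrinsics, pixels), "R" (3x3) and "t" (3): a world point X has camera coordinates R X + t; the wrist camera has in their place "tool_from_camera" (4x4, takes a point from camera to tool coordinates, whose origin is the TCP and whose axes are the flange's). Camera axes: x right, y down, z forward; pixel columns grow to the right and rows downward; lengths in m; the calibration is good to about 2 mm. A picture is of the moment at which its call begins: read the wrist's pose just before it. calibration takes no time and is no camera call.
- close_job(): hands the job in; it is judged then, once.
Trained networks look in the newest picture that a camera, given by its name, has taken for a name from the list of things; names that differ only in an ending like _2 or _b are one class to them, and where a whole thing is asked for, a point or a joint stands for the part that bears it (a point fixed in the world has none). Each returns a list of dicts, best first, with "p" (0 to 1); they miss things now and then, are a little off and sometimes report something else, mostly with a low value. They report only what shows in the picture. A call takes as long as a camera call.
- cut_out(camera, name): "region" (400x640 bool, what is visible of it) and "point" ([row, column] in pixels, amid what is visible of it).
The state is a dict: "time_s": time; "q": joint angles; "joint_velocities": joint speeds; "tau": joint torques, N m; "ee_pos": TCP position; "tool_rot": TCP orientation; "contact_force": force on the tool from outside, world axes, zero at the start; "ft_torque": the same for the moment, N m; "grip_width": finger opening in m; "finger_force": force on a finger pad.
Only numpy, scipy, OpenCV 4.12 (cv2) and the standard library are available. Lean on these libraries where they do the work, as an engineer would, in place of code of your own. Each camera call takes 0.05 s, during which the arm holds its last target. There are 200 camera calls.

## Working session

There is one attempt and no reset: what is moved stays moved. The work goes in short steps, Python scripts to look and compute and a tool call to move; the robot and the scene stay as the last step left them, time stands still between calls to the robot, and variables do not carry over. Pictures are saved under pics/ and viewed, at most 10 in all, crops included, and the job is handed in when it is done.

Besides the shell and the picture viewer there is one more tool, called after "Emit:" as name(argument=value, ...) on one line, values as JSON. apply_moves: Moves the arm, as the interface text tells. Shifts and turns lie within -1 to 1; 1 stands for 0.25 m of shift or 180 degrees of turn. Its arguments: {"type":"object","properties":{"targets":{"type":"array"},"claw":{"type":"number"},"newtons":{"type":"number"}},"required":["targets"]}

```bash
mkdir -p pics; cat > h.py <<'E'
from station import *
import numpy as np, cv2
def ray(cam,rc):
    c=calibration(cam);K=np.array(c["intrinsics"])
    d=np.linalg.inv(K)@[rc[1],rc[0],1]
    if "R" in c:
        R=np.array(c["R"]);return -R.T@np.array(c["t"]),R.T@d
    s=state();T=np.array(c["tool_from_camera"]);Rt=np.array(s["tool_rot"])
    return Rt@T[:3,3]+np.array(s["ee_pos"]),Rt@T[:3,:3]@d
def atz(cam,rc,z):
    o,d=ray(cam,rc);return o+d*(z-o[2])/d[2]
def proj(cam,X):
    c=calibration(cam);p=np.array(c["intrinsics"])@(np.array(c["R"])@X+np.array(c["t"]));return p[:2]/p[2]
E
python3 - <<'E'
from h import *
s=state();print(s["ee_pos"],s["tool_rot"],s["contact_force"],s["grip_width"])
ims=[]
for c in("scene","top"):
    im=read_camera(c);ims.append(im)
    cv2.imwrite(f"pics/{c}.png",im[...,::-1])
    for n in("wing_top","knob_top"):
        for r in cut_out(c,n)[:2]:
            m=r["region"];print(c,n,r["p"],r["point"],m.sum(),atz(c,r["point"],.158),cv2.minAreaRect(np.argwhere(m)[:,::-1].astype(np.float32)))
    print(c,calibration(c)["t"],proj(c,np.array([.5,0,0])))
E
```

```text
[0.21475921 0.50574351 0.23044127] [[-9.20336258e-01  3.91126575e-01 -1.08331573e-03]
 [ 3.91127894e-01  9.20334969e-01 -1.58577728e-03]
 [ 3.76773710e-04 -1.88316332e-03 -9.99998156e-01]] [-0.706736   -0.82492039 -0.29052478] 0.08572298445822002
scene wing_top 0.97 [258.3, 379.3] 1332 [0.57836173 0.17334846 0.158     ] ((383.2000427246094, 251.6000213623047), (57.24333572387695, 38.460365295410156), 26.56505012512207)
scene knob_top 0.84 [195.9, 281.2] 1064 [ 0.59475113 -0.04020872  0.158     ] ((282.5, 193.00001525878906), (50.87989807128906, 31.4819393157959), 32.00538635253906)
scene [ 0.38026824 -0.18460631  1.21035308] [329.92072329 234.93774957]
top wing_top 0.68 [201.2, 258.9] 1647 [0.53026014 0.13702576 0.158     ] ((256.5269775390625, 198.7261505126953), (31.17717933654785, 63.12734603881836), 75.0685806274414)
top knob_top 0.91 [188.9, 406.3] 1685 [ 0.55458808 -0.08261549  0.158     ] ((402.76947021484375, 188.02146911621094), (29.45423126220703, 63.817501068115234), 84.68545532226562)
top [0.0177437  0.55627444 0.85934059] [348.61599933 231.65815845]
```

View pics/top.png

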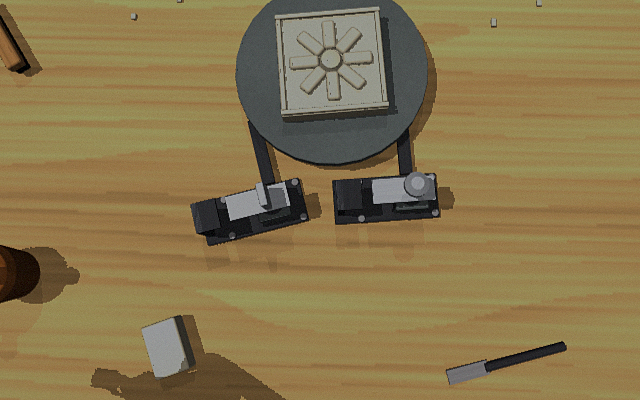

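View pics/scene.png

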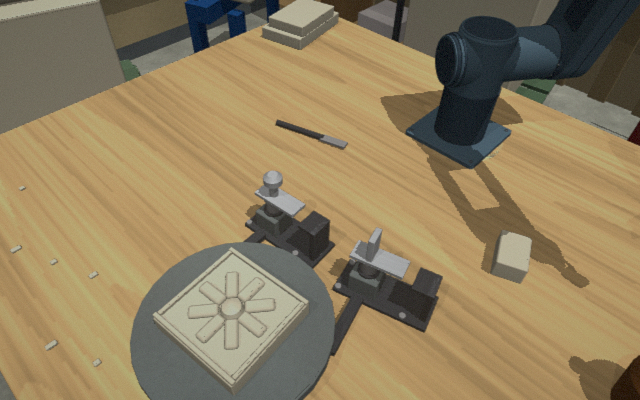

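The wing lock is on the left in the top view, at about row 196, column 264, with its lip to the left. The knob lock is on the right, at about (185, 417). I'll zoom in on the wing.

```bash
python3 - <<'E'
import cv2,numpy as np
t=cv2.imread("pics/top.png")[170:230,190:320];s=cv2.imread("pics/scene.png")[220:280,330:460]
f=lambda i:cv2.resize(i,None,fx=6,fy=5,interpolation=cv2.INTER_CUBIC)
cv2.imwrite("pics/z.png",np.vstack([f(t),f(s)]))
E
```

```text
(no output)
```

View pics/z.png

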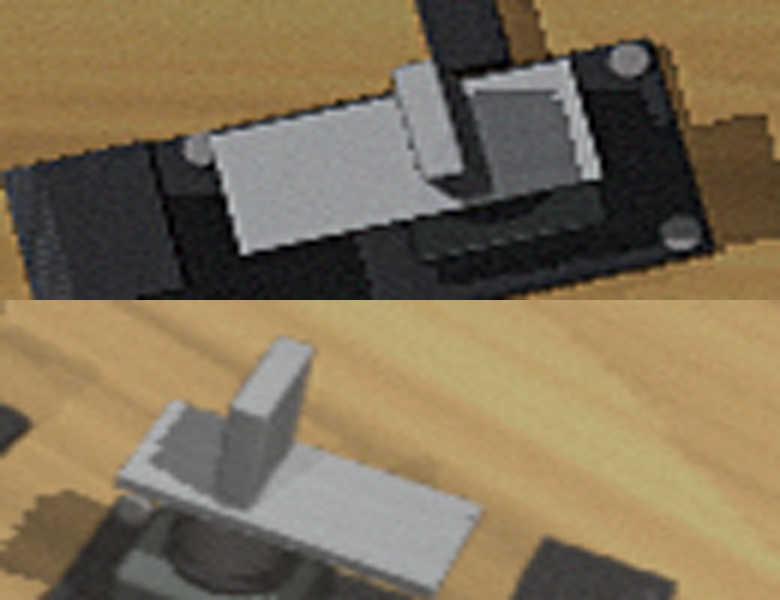

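The zoom shows the wing top centred at about (194, 261.6) in top and (235.4, 375.2) in scene.

```bash
python3 - <<'E'
from h import *
a=atz("top",(193.8,261.5),.158);b=atz("scene",(235.2,375),.158);print(a,b)
P=lambda x,y:atz("top",(170+y/5-.4,190+x/6-.4),.103)
c=[P(243,253),P(603,180),P(210,138),P(572,60)];print(c)
for i,j in((0,1),(2,3)):
    d=c[i]-c[j];print(np.degrees(np.arctan2(-d[0],d[1])),np.linalg.norm(d))
for i,j in((2,0),(3,1)):
    d=c[i]-c[j];print(np.degrees(np.arctan2(d[1],d[0])))
yaw=13.5*np.pi/180
m=np.mean(c,0);print("wing from plate",m-.015*np.array([-np.sin(yaw),np.cos(yaw),0]))
k=calibration("scene");w=(a+b)/2
s=state();R=np.array(s["tool_rot"]);print(R.T@(w-s["ee_pos"]),np.degrees(np.arctan2(R[1,1],R[0,1])))
E
```

```text
[0.54154115 0.13365819 0.158     ] [0.54601341 0.13819651 0.158     ]
[array([0.50549609, 0.19068787, 0.103     ]), array([0.53152132, 0.09567918, 0.103     ]), array([0.54230205, 0.20163953, 0.103     ]), array([0.57019243, 0.10556546, 0.103     ])]
15.318959393754776 0.09850870526598018
16.188052507271692 0.1000404958082073
16.570432995795446
14.340527670982063
wing from plate [0.54087965 0.13380746 0.103     ]
[-0.44737837 -0.21202169  0.07310164] 66.98025729778644
```

Emit:
apply_moves(targets=[[-0.1,-0.05,-0.1,0],[-0.25,-0.12,-0.2,0],[-0.45,-0.21,-0.2,0],[-0.65,-0.31,-0.2,0],[-0.8,-0.38,-0.2,0],[-0.95,-0.45,-0.2,0],[-1,-0.47,-0.2,0],[-1,-0.47,-0.2,0]], claw=100, newtons=100)

```text
time_s: 1.3
ee_pos: [0.3994, 0.3001, 0.2812]
tool_rot: [[-0.92, 0.393, -0.001], [0.393, 0.92, 0.0], [0.001, 0.0, -1.0]]
contact_force: [0.0, 0.2, -0.2]
grip_width: 0.0854
finger_force: 0.0
```

Emit:
apply_moves(targets=[[-0.1,-0.05,0.0,-0.03],[-0.25,-0.12,0.0,-0.08],[-0.45,-0.21,0.05,-0.13],[-0.6,-0.28,0.1,-0.17],[-0.7,-0.34,0.15,-0.2],[-0.78,-0.375,0.2,-0.214],[-0.78,-0.375,0.2,-0.214],[-0.78,-0.375,0.2,-0.214]])

```text
time_s: 2.3
ee_pos: [0.5414, 0.1393, 0.2316]
tool_rot: [[-0.963, -0.268, -0.0], [-0.268, 0.963, 0.001], [0.0, 0.001, -1.0]]
contact_force: [0.2, -0.8, -0.3]
grip_width: 0.0853
finger_force: 0.0
```

```bash
cat > w.py <<'E'
from h import *
import sys
s=state();R=np.array(s["tool_rot"]);p=np.array(s["ee_pos"])
print(s["time_s"],p,R[:,1],s["q"][5],s["contact_force"],np.degrees(np.arctan2(R[1,1],R[0,1])))
im=read_camera("wrist");cv2.imwrite(f"pics/{sys.argv[1]}.png",im[...,::-1])
for r in cut_out("wrist","wing_top")[:2]:
    print(r["p"],r["point"])
c=calibration("wrist");T=np.array(c["tool_from_camera"]);K=np.array(c["intrinsics"])
for X in([.5425,.1345,.158],[.5425,.1345,.103]):
    d=np.linalg.inv(T)@np.r_[R.T@(np.array(X)-p),1];u=K@d[:3];print("expect col,row",u[:2]/u[2])
E
python3 w.py w1
```

```text
2.3 [0.5413841  0.13927678 0.23162435] [-2.67827288e-01  9.63466669e-01  7.22753263e-04] -102.57449139788721 [ 0.19490681 -0.75306665 -0.25336909] 105.53502280445954
0.65 [188.6, 325.7]
expect col,row [311.39674103 207.80013083]
expect col,row [312.56485047 187.84914741]
```

View pics/w1.png

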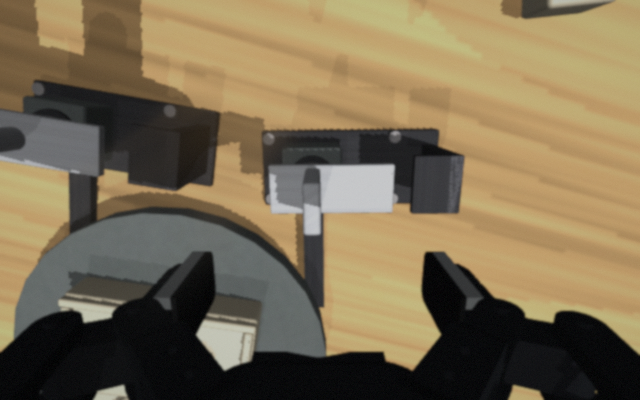

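The wing shows at column 312 (expected 311), with its top face over about rows 205–235. The plate is level, so yaw is good. Next I'll check the rows.

```bash
python3 - <<'E'
from h import *
im=cv2.imread("pics/w1.png");print(im[165:242:3,312].mean(1).round())
s=state();R=np.array(s["tool_rot"]);p=np.array(s["ee_pos"])
c=calibration("wrist");T=np.array(c["tool_from_camera"]);K=np.array(c["intrinsics"])
print("camera in tool",T.round(3))
xl=np.array([.9636,.267,0]);W=np.array([.5425,.1345,.158])
for n,X in(("near",W-.018*xl),("far",W+.018*xl),("platenear",W-.02*xl-[0,0,.055]),("platefar",W+.02*xl-[0,0,.055])):
    d=np.linalg.inv(T)@np.r_[R.T@(X-p),1];u=K@d[:3];print(n,u[:2]/u[2])
for r in(206,220,235):print(r,R.T@(atz("wrist",(r,312.5),.158)-p))
E
```

```text
[ 88.  84.  66.  63.  65.  65.  88. 115. 117. 113. 113. 120. 121. 136.
 194. 196. 195. 197. 198. 197. 194. 196. 196. 151.  58.  56.]
camera in tool [[ 0.    -0.964 -0.265  0.067]
 [ 1.     0.     0.001 -0.001]
 [-0.001 -0.265  0.964 -0.144]
 [ 0.     0.     0.     1.   ]]
near [311.60821651 180.44002377]
far [311.76964889 232.94863031]
platenear [312.78547003 162.86296456]
platefar [312.88738202 210.9368697 ]
206 [ 0.00130207 -0.00423385  0.07405182]
220 [-0.00838935 -0.00427061  0.07406151]
235 [-0.01902026 -0.00431094  0.07407214]
```

The top face spans rows 183–234, as expected (the upper part is in shadow). I'll shift 4 mm along tool -y, descend and grip.

Emit:
apply_moves(targets=[[0,-0.017,0,0],[0,-0.017,0.08,0],[0,-0.017,0.18,0],[0,-0.017,0.28,0],[0,-0.017,0.38,0],[0,-0.017,0.44,0],[0,-0.017,0.454,0],[0,-0.017,0.454,0]])

```text
time_s: 3.4
ee_pos: [0.5436, 0.1337, 0.1184]
tool_rot: [[-0.964, -0.267, 0.001], [-0.267, 0.964, 0.0], [-0.001, -0.0, -1.0]]
contact_force: [0.6, -0.3, 0.3]
grip_width: 0.0854
finger_force: 0.0
```

Emit:
apply_moves(targets=[[0,0,0,0],[0,0,0,0],[0,0,0,0],[0,0,0,0],[0,0,0,0],[0,0,0,0],[0,0,0,0],[0,0,0,0]], claw=0, newtons=100)

```text
time_s: 4.4
ee_pos: [0.5432, 0.1339, 0.1179]
tool_rot: [[-0.964, -0.267, 0.0], [-0.267, 0.964, 0.0], [-0.0, 0.0, -1.0]]
contact_force: [-1.0, 1.9, 2.6]
grip_width: 0.0108
finger_force: 97.2
```

Gripped. Now I'll press down 25 mm.

Emit:
apply_moves(targets=[[0,0,0.02,0],[0,0,0.04,0],[0,0,0.06,0],[0,0,0.08,0],[0,0,0.095,0],[0,0,0.1,0],[0,0,0.1,0],[0,0,0.1,0]])

```text
time_s: 5.4
ee_pos: [0.5432, 0.1338, 0.093]
tool_rot: [[-0.964, -0.267, 0.0], [-0.267, 0.964, 0.0], [-0.0, 0.0, -1.0]]
contact_force: [-2.2, 2.2, 7.6]
grip_width: 0.0105
finger_force: 97.8
```

The force rise matches the spring, so the plunger is down about 25 mm. Now I'll slide along +y.

Emit:
apply_moves(targets=[[0,0.02,0,0],[0,0.04,0,0],[0,0.06,0,0],[0,0.08,0,0],[0,0.1,0,0],[0,0.12,0,0],[0,0.135,0,0],[0,0.135,0,0]])

```text
time_s: 6.4
ee_pos: [0.5343, 0.1652, 0.093]
tool_rot: [[-0.964, -0.268, 0.0], [-0.268, 0.964, -0.002], [0.0, -0.002, -1.0]]
contact_force: [-2.6, -2.3, 8.4]
grip_width: 0.011
finger_force: 98.0
```

Emit:
apply_moves(targets=[[0,0.005,0,0],[0,0.01,0,0],[0,0.014,0,0],[0,0.017,0,0],[0,0.02,0,0],[0,0.02,0,0],[0,0.02,0,0],[0,0.02,0,0]])

```text
time_s: 7.4
ee_pos: [0.533, 0.1695, 0.093]
tool_rot: [[-0.964, -0.267, 0.0], [-0.267, 0.964, -0.002], [0.0, -0.002, -1.0]]
contact_force: [-2.2, -3.3, 8.3]
grip_width: 0.0111
finger_force: 98.0
```

Emit:
apply_moves(targets=[[0,0,-0.005,0],[0,0,-0.01,0],[0,0,-0.015,0],[0,0,-0.02,0],[0,0,-0.024,0],[0,0,-0.026,0],[0,0,-0.026,0],[0,0,-0.026,0]])

```text
time_s: 8.4
ee_pos: [0.533, 0.1695, 0.0993]
tool_rot: [[-0.964, -0.267, 0.0], [-0.267, 0.964, -0.002], [0.0, -0.002, -1.0]]
contact_force: [-2.0, -4.4, 6.5]
grip_width: 0.0107
finger_force: 98.0
```

Emit:
apply_moves(targets=[[0,0,0,0],[0,0,0,0],[0,0,0,0],[0,0,0,0],[0,0,0,0],[0,0,0,0],[0,0,0,0],[0,0,0,0]], claw=60)

```text
time_s: 9.4
ee_pos: [0.5328, 0.171, 0.0993]
tool_rot: [[-0.964, -0.267, 0.0], [-0.267, 0.964, 0.0], [-0.0, 0.0, -1.0]]
contact_force: [0.0, 0.7, 1.2]
grip_width: 0.0513
finger_force: 0.0
```

Emit:
apply_moves(targets=[[0,0,-0.05,0],[0,0,-0.15,0],[0,0,-0.25,0],[0,0,-0.35,0],[0,0,-0.45,0],[0,0,-0.5,0],[0,0,-0.5,0],[0,0,-0.5,0]])

```text
time_s: 10.4
ee_pos: [0.5322, 0.1709, 0.2234]
tool_rot: [[-0.964, -0.267, -0.002], [-0.267, 0.964, -0.0], [0.002, 0.0, -1.0]]
contact_force: [-0.5, -0.9, 0.4]
grip_width: 0.0511
finger_force: 0.0
```

```bash
python3 - <<'E'
from h import *
im=read_camera("scene");w=read_camera("wrist")
f=cv2.resize(im[140:340,230:480],None,fx=3,fy=3,interpolation=cv2.INTER_CUBIC)
cv2.imwrite("pics/end.png",f[...,::-1]);cv2.imwrite("pics/endw.png",w[...,::-1])
E
```

```text
(no output)
```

View pics/end.png

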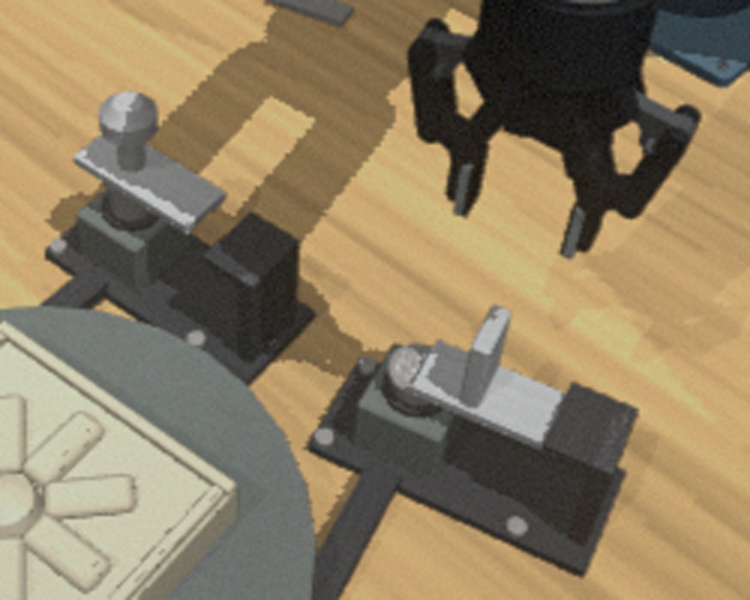

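The keeper plate (crop around 490, 390) is under the lip and stays down. The knob lock is untouched and the gripper is clear.

```bash
python3 -c "
from station import *
print(close_job())"
```

```text
the job is handed in; nothing more can be done
None
```

The wing lock's plunger is trapped down with its keeper slid about 37 mm under the lip. The knob lock wasn't touched, and I handed the job in at about 10.5 s (the hand-in returned no verdict).

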